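Stow the medicine bottles in their holders

ROBOT

A 6-joint arm with a two-finger parallel gripper is mounted at the origin on the work surface. World frame = base frame: x ahead of the robot, y to its left, z up, the work surface at z = 0. Lengths are in m, angles in rad, forces in N, time in s.
With the tool pointing down it reaches from about 0.375 to 0.9 m from the base axis. Payload 3.1 kg.
Tool frame: the origin (TCP) lies midway between the tips of the shut fingers; the grasp point (between the pads) lies behind it (r.grip_depth is the z of the grasp point in the tool frame, in m); z points along the fingers, y is the line along which they close (so a half turn about z gives the same grasp; the last joint's range is limited). The gripper opens to 87 mm and grips with 3 to 60 N. Pads are 19 mm wide; open, the fingers measure 117 mm over their backs; the gripper's body (75 mm by 190 mm) begins 51 mm behind the grasp point.
Start: joints at [0.965, 0.527, 1.433, -0, 1.181, -0.178], TCP at [0.259, 0.569, 0.223] pointing down, gripper open.
Joint ranges: [-3.08, 3.08], [-0.75, 2.2], [0.22, 2.44], [-1.43, 4.57], [0, 2.65], [-2.85, 2.85]. Speed limits (rad/s): [2.79, 2.79, 3.14, 3.14, 3.14, 3.14].

INTERFACE

Orientations are given as a unit quaternion [x, y, z, w].
In Python, from station import r gives the robot as it stands.
- The arm moves only by the tool carry_out, never from a script. Its arguments are lists of equal length, an entry for each row: "translation": the shift along the tool's x, y, z in cm, a list of three; "angular": the turn, a rotation vector about the tool's x, y, z in degrees, a list of three; "jaw": the closure in counts, from 0 (fully open) to 255 (shut). A call has 1 to 10 rows; each row shifts and turns the commanded pose from where the row before left it, along the tool's axes as they then stand; what a row does not reach is not made up. A row lasts 1/8 s, in which the tool goes at most 62.5 mm and 10.7 degrees, less where a joint would pass 70% of its speed; a pose out of reach is approached as far as the arm can. A call is refused whole if a number of a shift passes 6.25 or a number of a turn 10.7, either way. A call with a gripper value outside its range is refused whole. The fingers move at their own pace and stop on an object; "force" is the grip in N (left out, the last holds). Time passes only in rows, so rows that do not move let the fingers close. It gives the time, the measured TCP pose, the force, the opening and the grip force at its end, in the units of the state.
- r.read_state(): the state, without advancing time (a new reading comes with each control period).
- r.read_camera(name): name is "side" or "top" or "wrist"; returns the picture (420x560x3 uint8, red, green, blue); there is no depth.
- r.get_calibration(name): a dict with "fovy" (degrees; the focal length in pixels is half the picture's height over the tangent of half this angle, whatever the lens; pixels are square), "cx", "cy" (the principal point, pixels), "rvec" (rotation vector, rad) and "tvec" (3), from world to camera coordinates, as OpenCV has them. Camera axes: x right, y down, z forward; pixel columns grow to the right and rows downward; lengths in m; the calibration is good to about 2 mm. The wrist camera is an equidistant fisheye: a pixel r from the principal point sees the ray r / f radians off the axis. A picture is of the moment at which its call begins: read the wrist's pose just before it. get_calibration takes no time and is no camera call; for the wrist camera it gives the pose at the moment of the call.
- r.hand_in(): hands the job in; it is judged then, once.
Trained networks look in the newest picture that a camera, given by its name, has taken for a name from the list of things; names that differ only in an ending like _2 or _b are one class to them, and where a whole thing is asked for, a point or a joint stands for the part that bears it (a point fixed in the world has none). Each returns a list of dicts, best first, with "score" (0 to 1); they miss things now and then, are a little off and sometimes report something else, mostly with a low value. They report only what shows in the picture. A call takes as long as a camera call. They do not tell look-alikes from the thing itself.
- r.masks_of(query, camera): "mask" (420x560 bool, what is visible of it) and "bbox" ([left, top, width, height] in pixels, round what is visible of it).
- r.pinpoint(query, camera): "pixel" ([column, row] in pixels: a listed point, or the origin of a listed thing).
The state is a dict: "t": time; "qpos": joint angles; "qd": joint speeds; "tau": joint torques, N m; "ee_pos": TCP position; "tool_rot": TCP orientation; "contact_force": force on the tool from outside, world axes, zero at the start; "moment": the same for the moment, N m; "width": finger opening in m; "grip_force": force on a finger pad.
Only numpy, scipy, OpenCV 4.12 (cv2) and the standard library are available. Lean on these libraries where they do the work, as an engineer would, in place of code of your own. Each camera call takes 0.05 s, during which the arm holds its last target. There are 200 camera calls.

TASK

The mobile clinic is about to drive off: stand each of the four capped glass bottles in the black holder of its own shape and size on the steel table (round in round, square in square, large in large, small in small). Set every bottle down gently and upright, fully down inside the rim, without tipping any over or dropping it in, and let go of it. Leave the two open steel cups where they are.

Things in the scene. Friction and masses are not known exactly. Their poses are not given: they have to be found in the camera images.
- round_small: small round bottle: body a cylinder 28 mm in diameter from 0 to 52 mm height, round cap 20 mm in diameter, 66 mm high in all, about 60 g; origin at the centre of its underside, z up. Stands loose and upright on the table at the start, free space of at least 25 mm round it; plain amber glass with a white cap.
- round_large: large round bottle: body a cylinder 48 mm in diameter from 0 to 60 mm height, round cap 32 mm in diameter, 78 mm high in all, about 170 g; origin at the centre of its underside, z up. Stands loose and upright on the table at the start, free space of at least 25 mm round it; plain amber glass with a white cap.
- square_small: small square bottle: body 30 x 30 mm from 0 to 52 mm height, sides along its x and y axes, round cap 20 mm in diameter, 66 mm high in all, about 70 g; origin at the centre of its underside, z up. Stands loose and upright on the table at the start, free space of at least 25 mm round it; plain amber glass with a white cap.
- square_large: large square bottle: body 48 x 48 mm from 0 to 60 mm height, sides along its x and y axes, round cap 32 mm in diameter, 78 mm high in all, about 190 g; origin at the centre of its underside, z up. Stands loose and upright on the table at the start, free space of at least 25 mm round it; plain amber glass with a white cap.
- holder_round_small: small round holder, a low ring-shaped dish: well 44 mm across inside, 50 mm outside; fixed to the table, black rubber: floor 3 mm thick, rim wall 3 mm thick and 15 mm high measured from the table, open above; origin at the centre of its underside on the table, z up.
- holder_round_large: large round holder, a low ring-shaped dish: well 64 mm across inside, 70 mm outside; fixed to the table, black rubber: floor 3 mm thick, rim wall 3 mm thick and 15 mm high measured from the table, open above; origin at the centre of its underside on the table, z up.
- holder_square_small: small square holder, a low square dish: well 46 x 46 mm inside, 52 mm outside, sides along its x and y axes; fixed to the table, black rubber: floor 3 mm thick, rim wall 3 mm thick and 15 mm high measured from the table, open above; origin at the centre of its underside on the table, z up.
- holder_square_large: large square holder, a low square dish: well 64 x 64 mm inside, 70 mm outside, sides along its x and y axes; the large square bottle goes in only when turned to within about 20 degrees of it; fixed to the table, black rubber: floor 3 mm thick, rim wall 3 mm thick and 15 mm high measured from the table, open above; origin at the centre of its underside on the table, z up.
- cup_a: open round steel cup, 58 mm across the mouth, 42 mm high, loose, not to be moved; origin at the centre of its underside. All else lying among the bottles (a white tape roll, a paper pack of swabs) is lower than 20 mm; taller equipment stands only beyond x = 0.72 m or at y below -0.5 or above 0.5 m, and is lower than 0.22 m.
- cup_b: a second open steel cup, the same as cup_a, loose, not to be moved; origin at the centre of its underside.
Things that resemble listed ones, but are neither listed nor needed, are in the scene too. What is shaped like the square_small but green is not meant.

How it is judged:
At the end, for the whole second after the job is handed in: Each bottle stands in the holder of its own shape and size: within 13 mm of its centre, its underside less than 7 mm above the holder's underside (on the well's floor), tilted less than 0.1 rad, released and at rest (below 20 mm/s); both steel cups within 25 mm of where they started (horizontal distance between round_small and holder_round_small below 0.013 m and z of round_small in the frame of holder_round_small below 0.007 m and angle between each of round_small, round_large, square_small, square_large's own z axis and vertical below 0.1 rad and linear speed of each of round_small, round_large, square_small, square_large below 0.02 m/s and contact force between each of round_small, round_large, square_small, square_large and the fingers below 0.05 N and horizontal distance between round_large and holder_round_large below 0.013 m and z of round_large in the frame of holder_round_large below 0.007 m and horizontal distance between square_small and holder_square_small below 0.013 m and z of square_small in the frame of holder_square_small below 0.007 m and horizontal distance between square_large and holder_square_large below 0.013 m and z of square_large in the frame of holder_square_large below 0.007 m and distance of each of cup_a, cup_b from where it was at the start of the episode below 0.025 m); the robot touches nothing.
It fails at once if a bottle is tipped over (tilted more than 0.6 rad) (angle between any of round_small, round_large, square_small, square_large's own z axis and vertical above 0.6 rad).
It fails at once if a bottle is let go more than 30 mm above its holder (dropped in) ((horizontal distance between round_small and holder_round_small below 0.03 m and z of round_small in the frame of holder_round_small above 0.03 m and contact force between round_small and the fingers below 0.02 N) or (horizontal distance between round_large and holder_round_large below 0.03 m and z of round_large in the frame of holder_round_large above 0.03 m and contact force between round_large and the fingers below 0.02 N) or (horizontal distance between square_small and holder_square_small below 0.03 m and z of square_small in the frame of holder_square_small above 0.03 m and contact force between square_small and the fingers below 0.02 N) or (horizontal distance between square_large and holder_square_large below 0.03 m and z of square_large in the frame of holder_square_large above 0.03 m and contact force between square_large and the fingers below 0.02 N)).
It fails at once if an open steel cup is shifted by more than 25 mm (distance of any of cup_a, cup_b from where it was at the start of the episode above 0.025 m).
It also fails if it takes over 122 s, if anything falls off the work surface, if the arm or the gripper's body presses on something with over 40 N, if the wrist force passes 120 N, or if a joint passes its speed limit or range.

## Working session

There is one attempt and no reset: what is moved stays moved. The work goes in short steps, Python scripts to look and compute and a tool call to move; the robot and the scene stay as the last step left them, time stands still between calls to the robot, and variables do not carry over. Pictures are saved under pics/ and viewed, at most 14 in all, crops included, and the job is handed in when it is done.

Besides the shell and the picture viewer there is one more tool, called as name(argument=value, ...), one argument or row to a line, values as JSON. carry_out: Moves the arm, as the interface text tells. Its arguments: {"type":"object","properties":{"translation":{"type":"array"},"angular":{"type":"array"},"jaw":{"type":"array"},"force":{"type":"number"}},"required":["translation","angular","jaw"]}

```bash
mkdir -p pics
cat > h.py <<'E'
import numpy as np,cv2
from scipy.spatial.transform import Rotation as R
from station import r
def ray(cam,px,cal=None):
    c=cal or r.get_calibration(cam); f=210/np.tan(np.radians(c["fovy"])/2)
    x,y=(px[0]-c["cx"])/f,(px[1]-c["cy"])/f
    if cam=="wrist":
        t=np.hypot(x,y); s=np.sin(t)/max(t,1e-9); d=np.array([x*s,y*s,np.cos(t)])
    else: d=np.array([x,y,1.])
    M=R.from_rotvec(np.ravel(c["rvec"])).as_matrix()
    return -M.T@np.ravel(c["tvec"]), M.T@d
def onz(cam,px,z,cal=None):
    o,d=ray(cam,px,cal); return o+d*(z-o[2])/d[2]
E
python3 - <<'E'
from h import *
for n in("top","side"):
    im=r.read_camera(n); cv2.imwrite(f"pics/{n}.png",im[...,::-1])
    c=r.get_calibration(n); print(n,ray(n,(c["cx"],c["cy"])),c["fovy"])
for q in("round_small","round_large","square_small","square_large","holder_round_small","holder_round_large","holder_square_small","holder_square_large","cup_a"):
    for d in r.pinpoint(q,"top"):
        p=d["pixel"]; print(q,round(d["score"],2),np.round(p),onz("top",p,0)[:2].round(3))
s=r.read_state();print(s["t"],s["ee_pos"],s["tool_rot"],r.grip_depth)
E
```

```text
top (array([0.48406769, 0.01784495, 1.21724366]), array([ 0.06404834,  0.00119965, -0.99794608])) 48.760639234202614
side (array([ 0.10413432, -0.7885726 ,  0.76124537]), array([ 0.39978959,  0.67726539, -0.61764057])) 51.4010935545959
round_small 0.58 [415. 196.] [ 0.6   -0.326]
round_large 0.87 [422. 255.] [ 0.444 -0.343]
round_large 0.31 [166. 264.] [0.419 0.328]
square_small 0.58 [364. 187.] [ 0.621 -0.192]
square_small 0.54 [354. 221.] [ 0.533 -0.165]
square_small 0.48 [369. 157.] [ 0.704 -0.205]
square_small 0.45 [387. 213.] [ 0.555 -0.252]
square_large 0.96 [369. 250.] [ 0.457 -0.203]
holder_round_small 0.81 [209. 255.] [0.441 0.216]
holder_round_large 0.68 [266. 249.] [0.457 0.067]
holder_square_small 0.55 [166. 259.] [0.432 0.327]
holder_square_large 0.82 [213. 202.] [0.581 0.208]
cup_a 0.91 [318. 256.] [ 0.44  -0.071]
cup_a 0.91 [270. 202.] [0.581 0.056]
0.55 [0.2592446  0.56865225 0.22253736] [ 2.12275861e-01  9.77209782e-01 -1.39015300e-05 -4.21675000e-06] -0.0187
```

View pics/top.png

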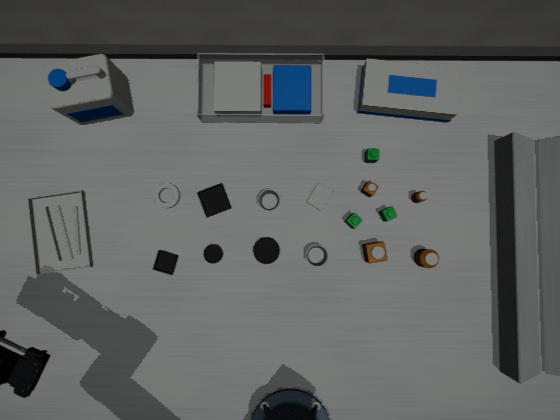

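View pics/side.png

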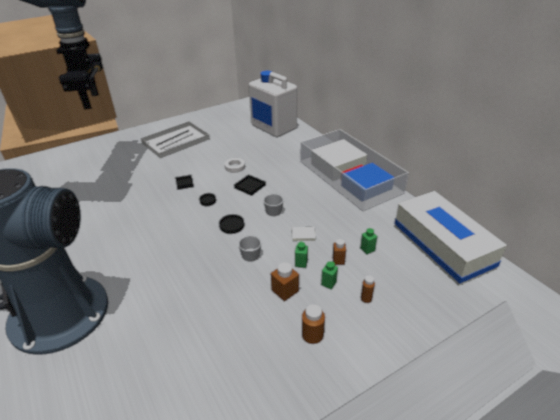

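The amber bottles sit at: round_small (419,197), round_large (428,258), square_small (370,188), square_large (375,252). The look-alikes at (372,155), (354,220) and (388,213) are green, so the amber square at (370,188) is the one meant. I'll confirm this in a crop while measuring.

Run:
```python
from h import *
im=cv2.imread("pics/top.png")
a=cv2.resize(im[140:280,335:450],None,fx=5,fy=4.2857*5/4.2857*0+5,interpolation=cv2.INTER_CUBIC)[:600]
cv2.imwrite("pics/crop_b.png",cv2.resize(im[145:275,340:445],None,fx=4.5,fy=4.5,interpolation=cv2.INTER_CUBIC))
b=im.astype(int)
dark=(b.max(2)<60).astype(np.uint8)
n,l,st,ce=cv2.connectedComponentsWithStats(dark)
for i in range(1,n):
    x,y,w,h,A=st[i]
    if A>100 and 150<ce[i][0]<290 and 180<ce[i][1]<275:
        cs,_=cv2.findContours((l==i).astype(np.uint8),0,2)
        P=np.array([onz("top",p,0.015)[:2] for p in cs[0][:,0]],np.float32)
        (c,s,an)=cv2.minAreaRect(P*1000)
        print("dark",ce[i].round(1),onz("top",ce[i],.013)[:2].round(4),np.round(s,1),round(an,1))
am=((b[...,2]-b[...,0])>50).astype(np.uint8)
n,l,st,ce=cv2.connectedComponentsWithStats(am)
for i in range(1,n):
    x,y,w,h,A=st[i]
    if A>20 and 340<ce[i][0]<445 and 150<ce[i][1]<275:
        print("amber",ce[i].round(1),A,st[i][:4])
        # white cap: bright px in bbox
        sub=b[y-3:y+h+3,x-3:x+w+3]; hull=np.zeros(sub.shape[:2],np.uint8)
        wm=(sub.min(2)>185); yy,xx=np.nonzero(wm)
        if len(xx): 
            p=(xx.mean()+x-3,yy.mean()+y-3); print("  cap",np.round(p,1),len(xx),[onz("top",p,z)[:2].round(4) for z in(.066,.078)])
```

```text
dark [213.8 199.8] [0.586  0.2025] [71.8 70. ] 21.1
dark [265.9 250. ] [0.4559 0.0658] [65.8 67.4] 45.3
dark [212.8 253.3] [0.4469 0.2033] [46.3 46.7] 0.2
dark [165.2 261.9] [0.424 0.326] [52.6 53.4] 74.4
amber [368.3 188.3] 60 [363 181  13  14]
amber [418.5 196.1] 27 [416 191   8  10]
amber [374.7 251.9] 205 [366 242  21  21]
amber [425.8 257.7] 121 [420 249  17  19]
```

View pics/crop_b.png

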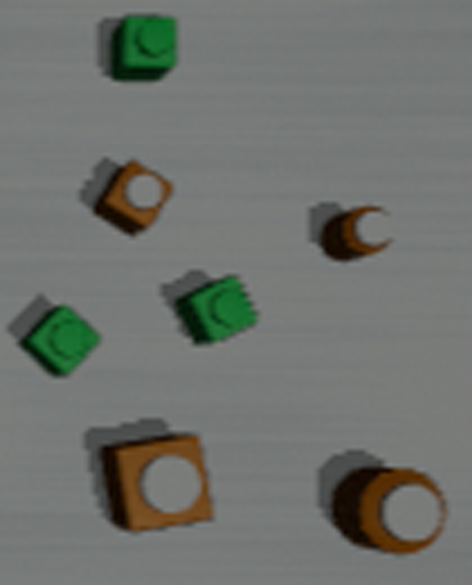

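The crop confirms it: the amber small square is at about (145,195) in the crop, and its three twins are green. Next I move over the holders and look with the wrist camera.

carry_out(
  translation=[
    [-4.2,-4.6,0],
    [-4.2,-4.6,0],
    [-4.2,-4.6,0],
    [-4.2,-4.6,0],
    [-4.2,-4.6,0],
    [-4.2,-4.6,0],
    [-4.2,-4.6,0],
    [0,0,0],
    [0,0,0],
  ],
  angular=[
    [0,0,0],
    [0,0,0],
    [0,0,0],
    [0,0,0],
    [0,0,0],
    [0,0,0],
    [0,0,0],
    [0,0,0],
    [0,0,0],
  ],
  jaw=[0,0,0,0,0,0,0,0,0],
  force=20,
)

```text
t: 1.68
ee_pos: [0.3931, 0.1538, 0.2226]
tool_rot: [0.213, 0.977, 0.0, -0.0]
contact_force: [-0.8, 0.0, 0.5]
width: 0.0872
grip_force: 0.0
```

```bash
cat >> h.py <<'E'
def plan(x,y,z,th=None):
    s=r.read_state(); q=R.from_quat(s["tool_rot"]); M=q.as_matrix()
    a=np.degrees(np.arctan2(M[1,0],M[0,0])); cur=a-90
    d=0 if th is None else (th-cur+90)%180-90
    # turn by +d about world z = -d about tool z
    M2=R.from_euler("z",d,degrees=True).as_matrix()@M
    v=np.array([x,y,z])-s["ee_pos"]
    print("t",round(s["t"],2),"at",s["ee_pos"].round(4),"closing",round(cur,1),"tool-z turn",round(-d,1),
     "| shift cm before turn",(M.T@v*100).round(2),"after turn",(M2.T@v*100).round(2),"rows",round(np.linalg.norm(v)/.0625,1),
     "q0,q5",np.degrees(s["qpos"][[0,5]]).round(),"F",np.round(s["contact_force"],1),"w",round(s["width"],4),"g",round(s["grip_force"],1))
E
python3 - <<'E'
from h import *
cal=r.get_calibration("wrist"); im=r.read_camera("wrist"); cv2.imwrite("pics/w1.png",im[...,::-1])
print(ray("wrist",(cal["cx"],cal["cy"]),cal))
dark=(im.max(2)<60).astype(np.uint8)
n,l,st,ce=cv2.connectedComponentsWithStats(dark)
for i in range(1,n):
    if st[i][4]>100:
        p=onz("wrist",ce[i],.013,cal); print(ce[i].round(),st[i][4],p[:2].round(4))
for q in("holder_round_small","holder_round_large","holder_square_small","holder_square_large","cup_a"):
    for d in r.pinpoint(q,"wrist")[:2]: print(q,round(d["score"],2),np.round(d["pixel"]),onz("wrist",d["pixel"],0,cal)[:2].round(4))
plan(.53,-.26,.22)
E
```

```text
(array([0.32504945, 0.18303314, 0.38471418]), array([ 0.24431439, -0.11139753, -0.96327622]))
[41. 15.] 2549 [ 0.0183 -0.0557]
[344. 208.] 315 [0.4485 0.2038]
[298. 351.] 60553 [0.6241 0.0667]
[381. 259.] 956 [0.5329 0.2238]
[187. 265.] 499 [ 0.436  -0.0081]
holder_round_small 0.97 [340. 202.] [0.4436 0.2031]
holder_round_small 0.31 [245. 255.] [0.458  0.0647]
holder_round_large 0.94 [244. 254.] [0.457  0.0642]
holder_square_small 0.87 [422. 148.] [0.4234 0.3274]
holder_square_large 0.66 [372. 294.] [0.5857 0.1973]
cup_a 0.83 [280. 329.] [0.5848 0.0564]
cup_a 0.57 [157. 277.] [ 0.4385 -0.0675]
t 1.98 at [0.3926 0.155  0.2225] closing 65.7 tool-z turn 0 | shift cm before turn [-29.62 -32.14   0.25] after turn [-29.62 -32.14   0.25] rows 7.0 q0,q5 [  6. -59.] F [ 0.5 -0.1  0.2] w 0.0873 g 0.0
```

View pics/w1.png

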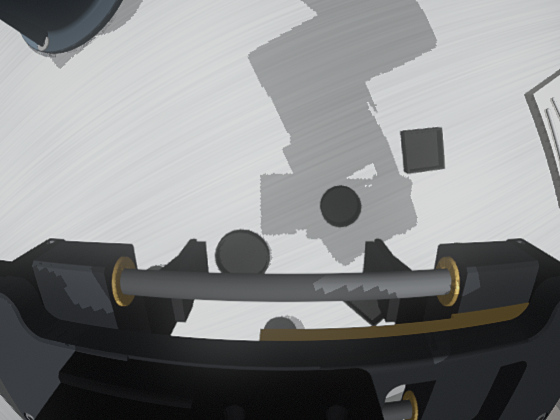

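The wrist view shows holders at (340,205), (243,254) and (422,149), within a few mm of the top-camera positions. Next, the bottles.

carry_out(
  translation=[
    [-4.5,-3.5,-0.3],
    [-4.5,-3.5,-0.3],
    [-4.5,-3.5,-0.3],
    [-4.5,-3.5,-0.3],
    [-4.5,-3.5,-0.3],
    [-4.5,-3.5,-0.3],
    [-4.5,-3.5,-0.3],
    [-4.5,-3.5,-0.3],
    [-4.5,-3.5,-0.3],
    [0,0,0],
  ],
  angular=[
    [0,0,0],
    [0,0,0],
    [0,0,0],
    [0,0,0],
    [0,0,0],
    [0,0,0],
    [0,0,0],
    [0,0,0],
    [0,0,0],
    [0,0,0],
  ],
  jaw=[0,0,0,0,0,0,0,0,0,0],
)

```text
t: 3.22
ee_pos: [0.6328, -0.3042, 0.2486]
tool_rot: [0.213, 0.977, -0.001, 0.001]
contact_force: [-0.5, -0.3, 0.8]
width: 0.0874
grip_force: 0.0
```

Run:
```python
from h import *
cal=r.get_calibration("wrist"); im=r.read_camera("wrist"); cv2.imwrite("pics/w2.png",im[...,::-1])
np.save("w2cal.npy",cal,allow_pickle=True)
for q in("round_small","round_large","square_small","square_large"):
    for d in r.pinpoint(q,"wrist")[:4]: print(q,round(d["score"],2),np.round(d["pixel"]),onz("wrist",d["pixel"],0,cal)[:2].round(4))
for n,p,z in(("sq_s",(372.2,187.4),.066),("r_s",(423.1,195.9),.066),("r_l",(431.8,259),.078),("sq_l",(378.4,252.6),.078)): print("top",n,onz("top",p,z)[:2].round(4))
plan(.4,-.2,.2)
```

```text
round_small 0.64 [256. 160.] [ 0.5967 -0.3306]
round_large 0.93 [195.  57.] [ 0.4398 -0.3437]
square_small 0.69 [299. 100.] [ 0.5498 -0.2498]
square_small 0.68 [354. 134.] [ 0.6167 -0.2023]
square_small 0.62 [372. 192.] [ 0.6977 -0.2093]
square_small 0.55 [359.  64.] [ 0.5372 -0.1604]
square_large 0.73 [290.  20.] [ 0.45   -0.2163]
top sq_s [ 0.6141 -0.2007]
top r_s [ 0.5933 -0.3274]
top r_l [ 0.4373 -0.3428]
top sq_l [ 0.4523 -0.2123]
t 3.48 at [ 0.6306 -0.2988  0.2494] closing 65.6 tool-z turn 0 | shift cm before turn [25.08 -0.53  4.98] after turn [25.08 -0.53  4.98] rows 4.1 q0,q5 [ -35. -100.] F [-0.4  0.4 -0. ] w 0.0869 g 0.0
```

View pics/w2.png

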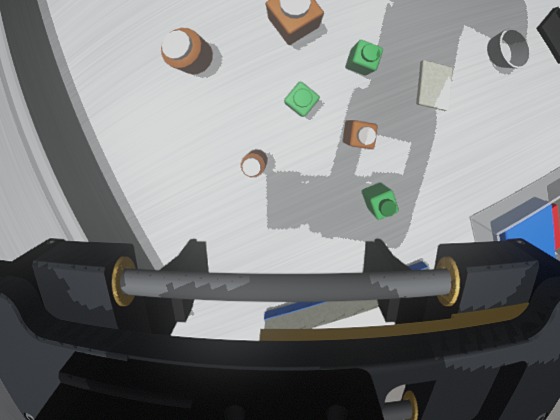

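The wrist and top positions agree to about 3 mm. The amber square_small is at (361,134) in this view, with greens around it. I start with square_large: turn, then go above it.

carry_out(
  translation=[
    [0,0,0],
    [0,0,0],
    [0,0,0],
    [0,0,0],
    [0,0,0],
    [0,0,0],
    [2.7,-4.1,3.2],
    [2.7,-4.1,3.2],
    [2.7,-4.1,3.2],
    [2.7,-4.1,3.2],
  ],
  angular=[
    [0,0,9.6],
    [0,0,9.6],
    [0,0,9.6],
    [0,0,9.6],
    [0,0,9.6],
    [0,0,9.6],
    [0,0,0],
    [0,0,0],
    [0,0,0],
    [0,0,0],
  ],
  jaw=[0,0,0,0,0,0,0,0,0,0],
)

```text
t: 4.72
ee_pos: [0.4523, -0.2144, 0.1217]
tool_rot: [0.656, 0.755, 0.0, 0.001]
contact_force: [-0.1, -0.4, -0.5]
width: 0.0872
grip_force: 0.0
```

Run:
```python
from h import *
cal=np.load("w2cal.npy",allow_pickle=True).item(); im=cv2.imread("pics/w2.png").astype(int)
m=((im[...,2]-im[...,0])>40).astype(np.uint8); m[250:]=0
n,l,st,ce=cv2.connectedComponentsWithStats(m)
for i in range(1,n):
    if st[i][4]>50: print(ce[i].round(),st[i])
# silhouette fit of square_small in w2
i=max(range(1,n),key=lambda i:-np.hypot(*(ce[i]-(358,133))))
x0,y0=330,100; S=8
def hull(mask): 
    c,_=cv2.findContours(mask,0,2); return cv2.convexHull(np.vstack(c))
M=np.zeros((80*S,80*S),np.uint8); h=hull((l==i).astype(np.uint8))[:,0]
cv2.fillConvexPoly(M,((h-[x0,y0]+.5)*S).astype(np.int32),1)
from scipy.optimize import minimize
Mw=R.from_rotvec(np.ravel(cal["rvec"])).as_matrix(); f=210/np.tan(np.radians(cal["fovy"])/2)
def proj(P):
    C=P@Mw.T+np.ravel(cal["tvec"]); t=np.arctan2(np.hypot(C[:,0],C[:,1]),C[:,2]); u=C[:,:2]/np.hypot(C[:,0],C[:,1])[:,None]
    return u*t[:,None]*f+[cal["cx"],cal["cy"]]
g=np.radians(np.arange(0,360,20))
def iou(v):
    c,s=np.cos(v[2]),np.sin(v[2]); B=[(a*.015,b*.015,z) for a in(-1,1) for b in(-1,1) for z in(0,.052)]+[(.01*np.cos(k),.01*np.sin(k),.066) for k in g]
    B=np.array(B); P=np.c_[v[0]+c*B[:,0]-s*B[:,1],v[1]+s*B[:,0]+c*B[:,1],B[:,2]]
    N=np.zeros_like(M); q=cv2.convexHull(((proj(P)-[x0,y0]+.5)*S).astype(np.int32)); cv2.fillConvexPoly(N,q,1)
    return -(N&M).sum()/(N|M).sum()
b=min((minimize(iou,[.6145,-.2015,np.radians(a)],method="Nelder-Mead",options=dict(initial_simplex=[[.6145,-.2015,np.radians(a)],[.6185,-.2015,np.radians(a)],[.6145,-.1975,np.radians(a)],[.6145,-.2015,np.radians(a+12)]])) for a in(0,20,40,60,80)),key=lambda o:o.fun)
print(b.x[:2],np.degrees(b.x[2]),b.fun)
plan(.451,-.214,.023,8)
for d in r.pinpoint("square_large","top")[:1]: pass
```

```text
[294.  15.] [266   0  58  34 761]
[186.  51.] [161  28  40  40 543]
[361. 134.] [350 121  27  28 351]
[255. 161.] [241 153  24  24 152]
[556. 226.] [552 204   8  46 252]
[ 0.57805556 -0.19394444] 76.00000000000001 0.0
t 4.72 at [ 0.4523 -0.2144  0.1217] closing 8.0 tool-z turn 0.0 | shift cm before turn [ 0.07 -0.13  9.87] after turn [ 0.07 -0.13  9.87] rows 1.6 q0,q5 [-38. -46.] F [-0.1 -0.4 -0.5] w 0.0872 g 0.0<stdin>:24: RuntimeWarning: overflow encountered in scalar negative
```

carry_out(
  translation=[
    [0,0,3],
    [0,0,3],
    [0,0,2.5],
    [0,0,1.3],
    [0,0,0],
    [0,0,0],
    [0,0,0],
    [0,0,0],
    [0,0,0],
    [0,0,0],
  ],
  angular=[
    [0,0,0],
    [0,0,0],
    [0,0,0],
    [0,0,0],
    [0,0,0],
    [0,0,0],
    [0,0,0],
    [0,0,0],
    [0,0,0],
    [0,0,0],
  ],
  jaw=[0,0,0,0,0,255,255,255,255,255],
  force=20,
)

```text
t: 6.02
ee_pos: [0.4541, -0.2167, 0.0238]
tool_rot: [0.657, 0.754, 0.0, 0.001]
contact_force: [0.7, 0.6, 2.1]
width: 0.0478
grip_force: 19.9
```

Run:
```python
from h import *
plan(.586,.2025,.18,21)
r.read_camera("side")
im=r.read_camera("side"); cv2.imwrite("pics/s2.png",cv2.resize(im[200:360,200:420],None,fx=3,fy=3)[...,::-1])
```

```text
t 6.03 at [ 0.4541 -0.2167  0.0238] closing 7.9 tool-z turn -13.1 | shift cm before turn [ 39.71  18.82 -15.64] after turn [ 34.4   27.35 -15.63] rows 7.5 q0,q5 [-38. -46.] F [0.7 0.6 2.1] w 0.0478 g 19.9
```

View pics/s2.png

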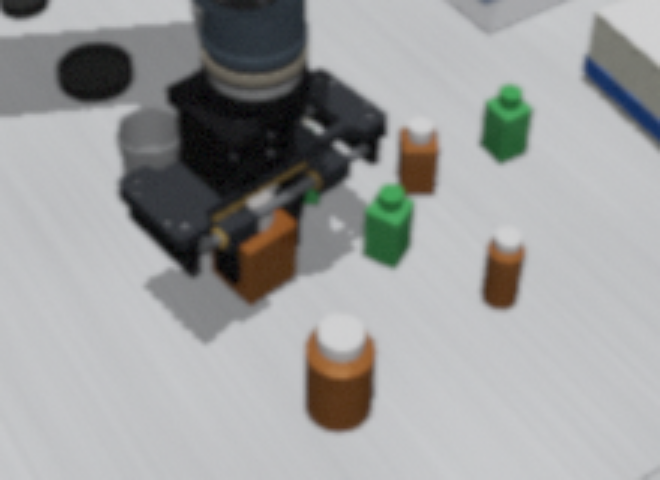

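carry_out(
  translation=[
    [0,0,-2],
    [0,0,-4],
    [0,0,-4],
    [3,1.4,-1],
    [5,2.4,0],
    [5,2.4,0],
    [5,2.4,0],
    [5,2.4,0],
    [5,2.4,0],
    [5,2.4,0],
  ],
  angular=[
    [0,0,0],
    [0,0,0],
    [0,0,0],
    [0,0,0],
    [0,0,0],
    [0,0,0],
    [0,0,0],
    [0,0,0],
    [0,0,0],
    [0,0,0],
  ],
  jaw=[255,255,255,255,255,255,255,255,255,255],
)

```text
t: 7.38
ee_pos: [0.5645, 0.1338, 0.1329]
tool_rot: [0.657, 0.754, -0.001, -0.001]
contact_force: [1.3, 0.2, -2.3]
width: 0.0477
grip_force: 19.9
```

carry_out(
  translation=[
    [4.5,2.0,0],
    [2,1,0],
    [0,0,0],
    [0,0,0],
    [0,0,0],
  ],
  angular=[
    [0,0,0],
    [0,0,0],
    [0,0,-6.5],
    [0,0,-6.5],
    [0,0,0],
  ],
  jaw=[255,255,255,255,255],
)

```text
t: 8.0
ee_pos: [0.585, 0.1998, 0.1329]
tool_rot: [0.568, 0.823, -0.001, -0.001]
contact_force: [-0.1, 0.8, -1.5]
width: 0.048
grip_force: 19.9
```

Run:
```python
from h import *
plan(.586,.2025,.028,21)
cal=r.get_calibration("wrist");im=r.read_camera("wrist"); cv2.imwrite("pics/w3.png",im[...,::-1])
for q in("holder_square_large","square_large"):
    for d in r.pinpoint(q,"wrist")[:2]: print(q,round(d["score"],2),np.round(d["pixel"]),onz("wrist",d["pixel"],.115 if q[0]=="s" else 0,cal)[:2].round(4))
```

```text
t 8.0 at [0.585  0.1998 0.1329] closing 20.8 tool-z turn -0.2 | shift cm before turn [ 0.22  0.21 10.49] after turn [ 0.22  0.21 10.49] rows 1.7 q0,q5 [  9. -12.] F [-0.1  0.8 -1.5] w 0.048 g 19.9
square_large 0.71 [285. 235.] [0.5812 0.2048]
```

View pics/w3.png

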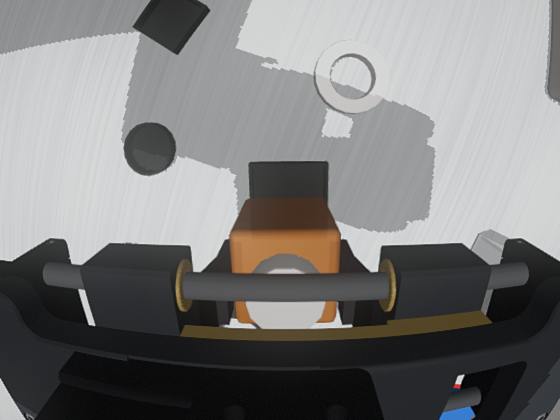

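Run:
```python
from h import *
a=onz("wrist",(250,162),.015)[:2];b=onz("wrist",(328,162),.015)[:2]
M=R.from_quat(r.read_state()["tool_rot"]).as_matrix(); tx=M[:2,0]
print(np.linalg.norm(a-b),"holder c",((a+b)/2-.035*tx).round(4),"edge ang",np.degrees(np.arctan2(*(b-a)[::-1])))
c=onz("wrist",(236,200),.169); d=onz("wrist",(335,200),.169); e=(c+d)[:2]/2
print("bottle face w",np.linalg.norm(c-d),"c",(e-.024*tx).round(4), "cap",onz("wrist",(287,292),.188).round(4))
```

```text
0.06791595872131004 holder c [0.5866 0.2017] edge ang 20.83446694557673
bottle face w 0.03997279066242353 c [0.5781 0.2153] cap [0.5812 0.2089 0.188 ]
```

Run:
```python
from h import *
M=R.from_quat(r.read_state()["tool_rot"]).as_matrix(); tx=M[:2,0]
for z,u,v,w in((.109,243,333,200),(.169,231,341,238)):
    c=onz("wrist",(u,w),z); d=onz("wrist",(v,w),z); print(np.linalg.norm(c-d),((c+d)[:2]/2-.024*tx).round(4))
```

```text
0.05352780439574756 [0.5849 0.2017]
0.0461256205420339 [0.5841 0.2   ]
```

carry_out(
  translation=[
    [0.2,0.2,2],
    [0,0,3],
    [0,0,3],
    [0,0,1.5],
    [0,0,0.5],
    [0,0,0.3],
    [0,0,0.2],
    [0,0,0],
  ],
  angular=[
    [0,0,0],
    [0,0,0],
    [0,0,0],
    [0,0,0],
    [0,0,0],
    [0,0,0],
    [0,0,0],
    [0,0,0],
  ],
  jaw=[255,255,255,255,255,255,255,255],
)

```text
t: 9.15
ee_pos: [0.5873, 0.2033, 0.0292]
tool_rot: [0.567, 0.824, 0.0, 0.0]
contact_force: [-0.4, 0.7, -1.4]
width: 0.048
grip_force: 19.9
```

carry_out(
  translation=[
    [0,0,0.15],
    [0,0,0.1],
    [0,0,0],
  ],
  angular=[
    [0,0,0],
    [0,0,0],
    [0,0,0],
  ],
  jaw=[255,255,255],
)

```text
t: 9.52
ee_pos: [0.5871, 0.2032, 0.0268]
tool_rot: [0.567, 0.824, 0.0, 0.0]
contact_force: [-1.5, -1.7, 4.5]
width: 0.0476
grip_force: 19.9
```

carry_out(
  translation=[
    [0,0,0],
    [0,0,0],
    [0,0,0],
    [0,0,0],
    [0,0,-2],
    [0,0,-4],
    [0,0,-5],
  ],
  angular=[
    [0,0,0],
    [0,0,0],
    [0,0,0],
    [0,0,0],
    [0,0,0],
    [0,0,0],
    [0,0,0],
  ],
  jaw=[0,0,0,0,0,0,0],
)

```text
t: 10.4
ee_pos: [0.5864, 0.2031, 0.1375]
tool_rot: [0.567, 0.824, -0.0, -0.0]
contact_force: [1.2, 0.4, 0.3]
width: 0.0869
grip_force: 0.0
```

carry_out(
  translation=[
    [-4.6,-3.3,0],
    [-4.6,-3.3,0],
    [-4.6,-3.3,0],
    [-4.6,-3.3,0],
    [-4.6,-3.3,0],
    [-4.6,-3.3,0],
    [-4.6,-3.3,0],
    [-4.6,-3.3,0],
    [-4.6,-3.3,0],
    [0,0,0],
  ],
  angular=[
    [0,0,0],
    [0,0,0],
    [0,0,0],
    [0,0,0],
    [0,0,0],
    [0,0,0],
    [0,0,0],
    [0,0,0],
    [0,0,0],
    [0,0,0],
  ],
  jaw=[0,0,0,0,0,0,0,0,0,0],
)

```text
t: 11.65
ee_pos: [0.4571, -0.2945, 0.1377]
tool_rot: [0.57, 0.822, -0.001, 0.003]
contact_force: [-0.5, 0.7, -0.0]
width: 0.0869
grip_force: 0.0
```

Run:
```python
from h import *
plan(.4385,-.343,.023)
im=r.read_camera("top"); cv2.imwrite("pics/t2.png",cv2.resize(im[140:290,140:340],None,fx=4,fy=4,interpolation=cv2.INTER_CUBIC)[...,::-1])
```

```text
t 11.65 at [ 0.4571 -0.2945  0.1377] closing 20.6 tool-z turn 0 | shift cm before turn [-3.83 -3.46 11.48] after turn [-3.83 -3.46 11.48] rows 2.0 q0,q5 [-45. -65.] F [-0.5  0.7 -0. ] w 0.0869 g 0.0
```

View pics/t2.png

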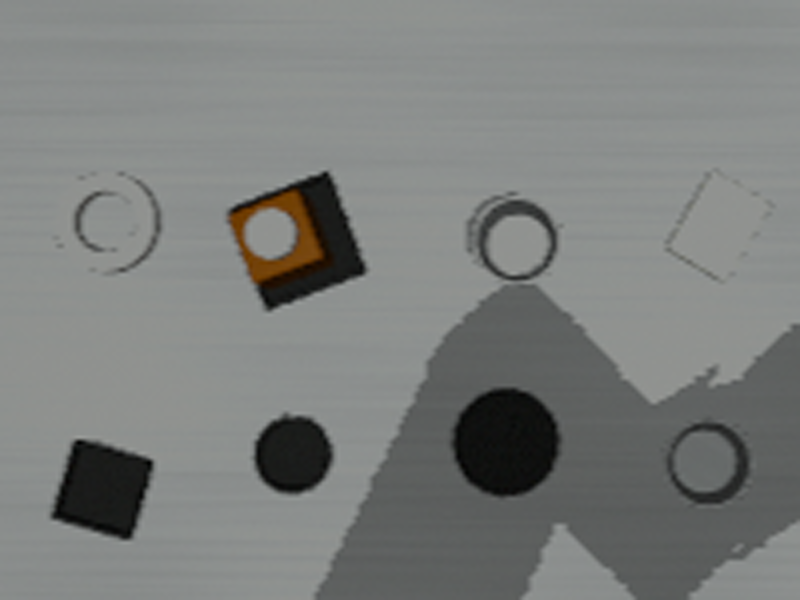

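square_large stands inside its holder at (290,235) in the crop, and the cups are in place. I'll check its cap position numerically while picking up round_large.

carry_out(
  translation=[
    [-3.8,-3.5,0],
    [0,0,1],
    [0,0,4],
    [0,0,4],
    [0,0,2],
    [0,0,0.4],
    [0,0,0],
    [0,0,0],
    [0,0,0],
    [0,0,0],
  ],
  angular=[
    [0,0,0],
    [0,0,0],
    [0,0,0],
    [0,0,0],
    [0,0,0],
    [0,0,0],
    [0,0,0],
    [0,0,0],
    [0,0,0],
    [0,0,0],
  ],
  jaw=[0,0,0,0,0,0,255,255,255,255],
)

```text
t: 12.95
ee_pos: [0.4381, -0.3378, 0.0226]
tool_rot: [0.567, 0.824, -0.0, 0.001]
contact_force: [0.5, -0.0, -0.1]
width: 0.055
grip_force: 0.0
```

Run:
```python
from h import *
print(onz("top",(207.5,198.2),.081)[:2])
plan(.456,.0655,.14)
```

```text
[0.58397116 0.20769379]
t 12.95 at [ 0.4381 -0.3378  0.0226] closing 20.9 tool-z turn 0 | shift cm before turn [ 37.03  16.05 -11.77] after turn [ 37.03  16.05 -11.77] rows 6.7 q0,q5 [-49. -70.] F [ 0.5 -0.  -0.1] w 0.055 g 0.0
```

carry_out(
  translation=[
    [-0.5,0,0],
    [0,0,0],
    [0,0,0],
    [0,0,0],
    [0,0,0],
  ],
  angular=[
    [0,0,0],
    [0,0,0],
    [0,0,0],
    [0,0,0],
    [0,0,0],
  ],
  jaw=[60,60,255,255,255],
)

```text
t: 13.58
ee_pos: [0.4396, -0.342, 0.022]
tool_rot: [0.567, 0.824, 0.0, -0.0]
contact_force: [-0.4, -0.3, -0.9]
width: 0.0469
grip_force: 20.0
```

Run:
```python
from h import *
plan(.456,.0655,.14)
```

```text
t 13.57 at [ 0.4396 -0.342   0.022 ] closing 20.9 tool-z turn 0 | shift cm before turn [ 37.49  16.07 -11.79] after turn [ 37.49  16.07 -11.79] rows 6.8 q0,q5 [-49. -70.] F [-0.4 -0.3 -0.9] w 0.0469 g 20.0
```

carry_out(
  translation=[
    [0,0,-1],
    [0,0,-3],
    [0,0,-4],
    [0,0,-3.5],
    [0,0,0],
  ],
  angular=[
    [0,0,0],
    [0,0,0],
    [0,0,0],
    [0,0,0],
    [0,0,0],
  ],
  jaw=[255,255,255,255,255],
)

```text
t: 14.2
ee_pos: [0.4411, -0.3436, 0.1402]
tool_rot: [0.567, 0.824, -0.001, 0.003]
contact_force: [0.6, -1.0, -2.4]
width: 0.0473
grip_force: 20.0
```

Run:
```python
from h import *
im=r.read_camera("wrist"); cv2.imwrite("pics/w4.png",im[...,::-1])
plan(.456,.0655,.14)
for z,u,v in((.17,287,290),): pass
```

```text
t 14.25 at [ 0.44   -0.3425  0.1384] closing 20.9 tool-z turn 0 | shift cm before turn [37.55 16.04 -0.25] after turn [37.55 16.04 -0.25] rows 6.5 q0,q5 [-49. -70.] F [-0.9  0.3 -1.1] w 0.0473 g 20.0
```

View pics/w4.png

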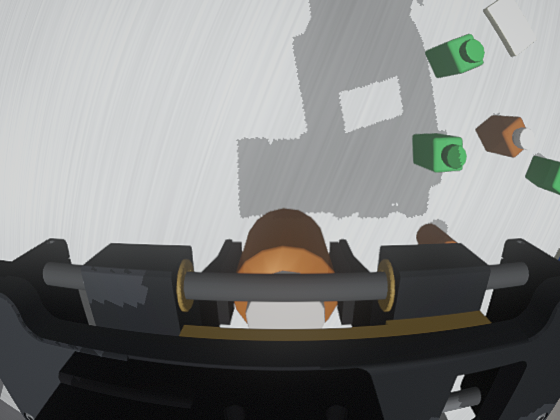

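Run:
```python
from h import *
s=r.read_state();M=R.from_quat(s["tool_rot"]).as_matrix(); tx=M[:2,0]
for z,w in((.116,209),(.176,247)):
    c=onz("wrist",(287,w),z)[:2]-.024*tx; d=c-s["ee_pos"][:2]; print(c.round(4),"tool x,y off",(d@tx).round(4),(d@M[:2,1]).round(4))
plan(.456,.0655,.14)
```

```text
[ 0.4407 -0.3458] tool x,y off -0.0033 -0.0005
[ 0.4401 -0.3451] tool x,y off -0.0025 -0.0009
t 14.25 at [ 0.44   -0.3425  0.1384] closing 20.9 tool-z turn 0 | shift cm before turn [37.55 16.04 -0.25] after turn [37.55 16.04 -0.25] rows 6.5 q0,q5 [-49. -70.] F [-0.9  0.3 -1.1] w 0.0473 g 20.0
```

carry_out(
  translation=[
    [3,1.2,0],
    [5,2.1,0],
    [5,2.1,0],
    [5,2.1,0],
    [5,2.1,0],
    [5,2.1,0],
    [5,2.1,0],
    [3,1.4,0],
    [1.8,0.8,0],
    [0,0,0],
  ],
  angular=[
    [0,0,0],
    [0,0,0],
    [0,0,0],
    [0,0,0],
    [0,0,0],
    [0,0,0],
    [0,0,0],
    [0,0,0],
    [0,0,0],
    [0,0,0],
  ],
  jaw=[255,255,255,255,255,255,255,255,255,255],
)

```text
t: 15.5
ee_pos: [0.4529, 0.0694, 0.1358]
tool_rot: [0.566, 0.824, -0.001, -0.001]
contact_force: [-1.2, 0.2, -2.2]
width: 0.0472
grip_force: 20.0
```

Run:
```python
from h import *
im=r.read_camera("wrist"); cv2.imwrite("pics/w5.png",im[...,::-1])
plan(.456-.001,.0655+.003,.025)
d=(im.max(2)<70); ys=[y for y in range(100,235) if d[y,287]]; print(ys[:3], len(ys))
for y in range(ys[0],ys[0]+40,8):
    xs=np.nonzero(d[y,200:380])[0]+200; print(y,xs.min(),xs.max())
s=r.read_state();tx=R.from_quat(s["tool_rot"]).as_matrix()[:2,0]
print(onz("wrist",(287,ys[0]),.013)[:2]-.035*tx)
```

```text
t 15.55 at [0.4532 0.0685 0.136 ] closing 21.0 tool-z turn 0 | shift cm before turn [-0.08  0.19 11.1 ] after turn [-0.08  0.19 11.1 ] rows 1.8 q0,q5 [ -5. -26.] F [ 0.1  0.5 -1.9] w 0.0478 g 20.0
[170, 171, 172] 48
170 282 293
178 264 310
186 257 317
194 253 321
202 251 323
[0.45528142 0.06217066]
```

carry_out(
  translation=[
    [-0.2,0.1,2],
    [0,0,3],
    [0,0,3],
    [0,0,2],
    [0,0,0.5],
    [0,0,0.3],
    [0,0,0],
    [0,0,0.15],
    [0,0,0.1],
    [0,0,0],
  ],
  angular=[
    [0,0,0],
    [0,0,0],
    [0,0,0],
    [0,0,0],
    [0,0,0],
    [0,0,0],
    [0,0,0],
    [0,0,0],
    [0,0,0],
    [0,0,0],
  ],
  jaw=[255,255,255,255,255,255,255,255,255,255],
)

```text
t: 16.8
ee_pos: [0.4561, 0.0666, 0.0267]
tool_rot: [0.567, 0.824, 0.0, 0.0]
contact_force: [-0.4, -0.4, -2.1]
width: 0.0473
grip_force: 20.0
```

carry_out(
  translation=[
    [0,0,0.1],
    [0,0,0.1],
    [0,0,0],
  ],
  angular=[
    [0,0,0],
    [0,0,0],
    [0,0,0],
  ],
  jaw=[255,255,255],
)

```text
t: 17.18
ee_pos: [0.4561, 0.0666, 0.0249]
tool_rot: [0.567, 0.824, 0.0, 0.0]
contact_force: [-0.5, 0.2, 4.2]
width: 0.0472
grip_force: 20.0
```

carry_out(
  translation=[
    [0,0,0],
    [0,0,0],
    [0,0,0],
    [0,0,0],
    [0,0,-2],
    [0,0,-4],
    [0,0,-5],
  ],
  angular=[
    [0,0,0],
    [0,0,0],
    [0,0,0],
    [0,0,0],
    [0,0,0],
    [0,0,0],
    [0,0,0],
  ],
  jaw=[0,0,0,0,0,0,0],
)

```text
t: 18.05
ee_pos: [0.4551, 0.0666, 0.1349]
tool_rot: [0.567, 0.824, -0.001, -0.001]
contact_force: [2.2, -0.3, -0.6]
width: 0.0868
grip_force: 0.0
```

Run:
```python
from h import *
plan(.595,-.3285,.12)
# square_small silhouette fit in w2 (fixed sign)
cal=np.load("w2cal.npy",allow_pickle=True).item(); im=cv2.imread("pics/w2.png").astype(int)
m=((im[...,2]-im[...,0])>40).astype(np.uint8); m[:110]=0;m[155:]=0;m[:,:340]=0;m[:,385:]=0
c,_=cv2.findContours(m,0,2); q=cv2.convexHull(np.vstack([k for k in c if len(k)>5]))[:,0]
poly=cv2.approxPolyDP(q.reshape(-1,1,2),3,True)[:,0]; print(poly.tolist())
for z in(.052,.0):
    P=np.array([onz("wrist",p,z,cal)[:2] for p in poly]); 
    for i in range(len(P)):
        e=P[(i+1)%len(P)]-P[i]; print(z,poly[i],(np.linalg.norm(e)*1000).round(1),(np.degrees(np.arctan2(e[1],e[0]))%90).round(1))
```

```text
t 18.05 at [0.4551 0.0666 0.1349] closing 20.9 tool-z turn 0 | shift cm before turn [-41.9   -1.01   1.44] after turn [-41.9   -1.01   1.44] rows 6.7 q0,q5 [ -6. -27.] F [ 2.2 -0.3 -0.6] w 0.0868 g 0.0
[[353, 121], [376, 125], [372, 148], [350, 144]]
0.052 [353 121] 26.9 58.1
0.052 [376 125] 26.5 57.1
0.052 [372 148] 25.9 57.0
0.052 [350 144] 26.0 59.2
0.0 [353 121] 30.8 58.1
0.0 [376 125] 30.4 57.1
0.0 [372 148] 29.7 57.0
0.0 [350 144] 29.8 59.2
```

carry_out(
  translation=[
    [-5.2,-0.1,0],
    [-5.2,-0.1,0],
    [-5.2,-0.1,0],
    [-5.2,-0.1,0],
    [-5.2,-0.1,0],
    [-5.2,-0.1,0],
    [-5.2,-0.1,0],
    [-5.2,-0.1,0],
    [0,0,0],
    [0,0,0],
  ],
  angular=[
    [0,0,0],
    [0,0,0],
    [0,0,0],
    [0,0,0],
    [0,0,0],
    [0,0,0],
    [0,0,0],
    [0,0,0],
    [0,0,0],
    [0,0,0],
  ],
  jaw=[0,0,0,0,0,0,0,0,0,0],
)

```text
t: 19.3
ee_pos: [0.5958, -0.324, 0.1337]
tool_rot: [0.567, 0.823, 0.0, -0.001]
contact_force: [0.9, 0.1, -0.3]
width: 0.0869
grip_force: 0.0
```

Run:
```python
from h import *
plan(.595,-.3285,.019)
im=r.read_camera("wrist"); d=r.masks_of("round_small","wrist")
print([(k["score"],k["bbox"]) for k in d[:2]])
cv2.imwrite("pics/w6.png",im[...,::-1])
print(r.get_calibration("wrist")["cx"])
```

```text
t 19.3 at [ 0.5958 -0.324   0.1337] closing 20.9 tool-z turn 0 | shift cm before turn [-0.42 -0.22 11.47] after turn [-0.42 -0.22 11.47] rows 1.8 q0,q5 [-38. -59.] F [ 0.9  0.1 -0.3] w 0.0869 g 0.0
[(0.92, [269.7, 191.2, 30.9, 48.1])]
285.2588872746277
```

View pics/w6.png

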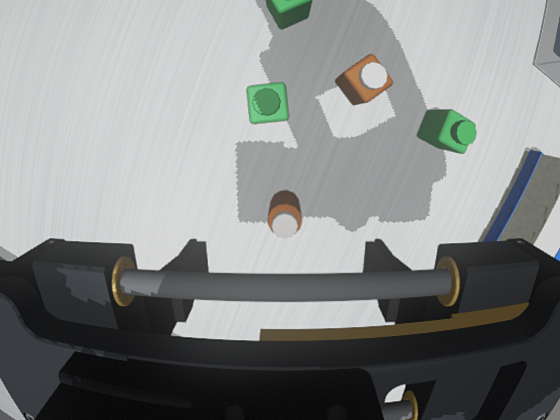

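Run:
```python
from h import *
p=onz("wrist",(285,226),.066); print(p, onz("wrist",(374,74.5),.066), onz("wrist",(285,191),0)[:2])
plan(p[0],p[1],.02)
for a,b in(((371,54),(393,80)),):
    e=onz("wrist",b,.052)-onz("wrist",a,.052);print(np.linalg.norm(e),np.degrees(np.arctan2(e[1],e[0]))%90)
```

```text
[ 0.59616154 -0.32858667  0.066     ] [ 0.61510829 -0.20072487  0.066     ] [ 0.5917122  -0.31727753]
t 19.4 at [ 0.596  -0.3231  0.1341] closing 20.9 tool-z turn 0 | shift cm before turn [-0.54 -0.17 11.41] after turn [-0.54 -0.17 11.41] rows 1.8 q0,q5 [-38. -59.] F [ 0.3 -0.   0. ] w 0.0869 g 0.0
0.02603720480840774 63.42551730408648
```

carry_out(
  translation=[
    [-0.5,-0.2,2],
    [0,0,4],
    [0,0,3],
    [0,0,2],
    [0,0,0.3],
    [0,0,0],
    [0,0,0],
    [0,0,0],
    [0,0,0],
    [0,0,0],
  ],
  angular=[
    [0,0,0],
    [0,0,0],
    [0,0,0],
    [0,0,0],
    [0,0,0],
    [0,0,0],
    [0,0,0],
    [0,0,0],
    [0,0,0],
    [0,0,0],
  ],
  jaw=[0,0,0,0,0,150,255,255,255,255],
  force=15,
)

```text
t: 20.65
ee_pos: [0.5969, -0.3304, 0.0219]
tool_rot: [0.567, 0.824, -0.0, 0.0]
contact_force: [-0.2, -0.0, -0.2]
width: 0.0446
grip_force: 0.0
```

carry_out(
  translation=[
    [0,0,0],
    [0,0,0],
  ],
  angular=[
    [0,0,0],
    [0,0,0],
  ],
  jaw=[255,255],
)

```text
t: 20.9
ee_pos: [0.5968, -0.3303, 0.0215]
tool_rot: [0.567, 0.824, 0.0, 0.0]
contact_force: [0.9, -0.9, -0.2]
width: 0.0274
grip_force: 15.0
```

Run:
```python
from h import *
plan(.447,.203,.14)
```

```text
t 20.9 at [ 0.5968 -0.3303  0.0215] closing 20.9 tool-z turn 0 | shift cm before turn [ 55.17   5.02 -11.85] after turn [ 55.17   5.02 -11.85] rows 9.1 q0,q5 [-38. -59.] F [ 0.9 -0.9 -0.2] w 0.0274 g 15.0
```

carry_out(
  translation=[
    [0,0,-2],
    [0,0,-4],
    [0,0,-4],
    [0,0,-1.5],
    [3,0.3,0],
    [5.2,0.5,0],
    [5.2,0.5,0],
    [5.2,0.5,0],
    [5.2,0.5,0],
    [5.2,0.5,0],
  ],
  angular=[
    [0,0,0],
    [0,0,0],
    [0,0,0],
    [0,0,0],
    [0,0,0],
    [0,0,0],
    [0,0,0],
    [0,0,0],
    [0,0,0],
    [0,0,0],
  ],
  jaw=[255,255,255,255,255,255,255,255,255,255],
)

```text
t: 22.15
ee_pos: [0.5185, -0.0478, 0.1364]
tool_rot: [0.567, 0.823, -0.0, -0.0]
contact_force: [0.6, -0.6, -0.3]
width: 0.0273
grip_force: 15.0
```

carry_out(
  translation=[
    [5.2,0.5,0],
    [5.2,0.5,0],
    [5.2,0.5,0],
    [5.2,0.4,0],
    [3.5,0.3,0],
    [1.9,0.1,0],
    [0,0,0],
  ],
  angular=[
    [0,0,0],
    [0,0,0],
    [0,0,0],
    [0,0,0],
    [0,0,0],
    [0,0,0],
    [0,0,0],
  ],
  jaw=[255,255,255,255,255,255,255],
)

```text
t: 23.02
ee_pos: [0.4466, 0.2045, 0.1364]
tool_rot: [0.566, 0.824, -0.0, -0.0]
contact_force: [-0.6, 0.8, -0.2]
width: 0.0272
grip_force: 15.0
```

Run:
```python
from h import *
im=r.read_camera("wrist"); cv2.imwrite("pics/w7.png",im[...,::-1])
plan(.447,.203,.0245)
for q in("holder_round_small","round_small"):
    for k in r.masks_of(q,"wrist")[:2]: print(q,k["score"],k["bbox"])
```

```text
t 23.07 at [0.4472 0.2037 0.1364] closing 21.0 tool-z turn 0 | shift cm before turn [-0.05 -0.03 11.19] after turn [-0.05 -0.03 11.19] rows 1.8 q0,q5 [ 11. -10.] F [ 0.3  0.2 -0.4] w 0.027 g 15.0
holder_round_small 0.7 [259.5, 175.5, 50.1, 47.3]
round_small 0.82 [259.4, 218.8, 52.6, 96.9]
round_small 0.6 [255.5, 175.1, 54.8, 46.5]
```

View pics/w7.png

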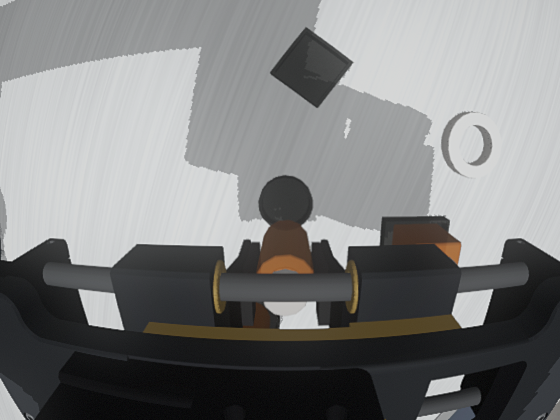

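Run:
```python
from h import *
M=R.from_quat(r.read_state()["tool_rot"]).as_matrix(); tx=M[:2,0]
print("holder",onz("wrist",(285.5,176),.014)[:2]-.025*tx,"bottle",onz("wrist",(286,219),.115)[:2]-.014*tx,onz("wrist",(286,255),.167)[:2]-.014*tx)
plan(.447,.203,.0245)
```

```text
holder [0.44729184 0.20039683] bottle [0.44645023 0.20326704] [0.4464318  0.20301774]
t 23.18 at [0.4478 0.2029 0.1365] closing 20.9 tool-z turn 0 | shift cm before turn [ 0.04 -0.07 11.2 ] after turn [ 0.04 -0.07 11.2 ] rows 1.8 q0,q5 [ 11. -10.] F [-0.4 -0.5  0.3] w 0.0278 g 15.0
```

Aligned to within 2 mm, so I lower it.

carry_out(
  translation=[
    [-0.1,0,2],
    [0,0,3],
    [0,0,3],
    [0,0,2],
    [0,0,0.5],
    [0,0,0.3],
    [0,0,0.2],
    [0,0,0.1],
    [0,0,0],
  ],
  angular=[
    [0,0,0],
    [0,0,0],
    [0,0,0],
    [0,0,0],
    [0,0,0],
    [0,0,0],
    [0,0,0],
    [0,0,0],
    [0,0,0],
  ],
  jaw=[255,255,255,255,255,255,255,255,255],
)

```text
t: 24.3
ee_pos: [0.4482, 0.2027, 0.0259]
tool_rot: [0.567, 0.824, 0.0, 0.0]
contact_force: [-0.1, 0.2, -1.2]
width: 0.0275
grip_force: 15.0
```

carry_out(
  translation=[
    [0,0,0.1],
    [0,0,0.1],
    [0,0,0],
  ],
  angular=[
    [0,0,0],
    [0,0,0],
    [0,0,0],
  ],
  jaw=[255,255,255],
)

```text
t: 24.68
ee_pos: [0.4482, 0.2027, 0.0243]
tool_rot: [0.567, 0.824, 0.0, 0.0]
contact_force: [-1.2, 0.5, 6.9]
width: 0.0271
grip_force: 15.0
```

carry_out(
  translation=[
    [0,0,0],
    [0,0,0],
    [0,0,0],
    [0,0,0],
    [0,0,-2],
    [0,0,-4],
    [0,0,-5],
  ],
  angular=[
    [0,0,0],
    [0,0,0],
    [0,0,0],
    [0,0,0],
    [0,0,0],
    [0,0,0],
    [0,0,0],
  ],
  jaw=[105,105,105,105,105,105,105],
)

```text
t: 25.55
ee_pos: [0.4471, 0.2024, 0.1338]
tool_rot: [0.567, 0.824, -0.001, -0.001]
contact_force: [0.6, -0.3, -1.2]
width: 0.0512
grip_force: 0.0
```

carry_out(
  translation=[
    [0,0,0],
    [0,0,0],
    [0,0,0],
    [0,0,0],
    [0,0,0],
  ],
  angular=[
    [0,0,-9],
    [0,0,-9],
    [0,0,-9],
    [0,0,-9],
    [0,0,0],
  ],
  jaw=[105,105,105,105,105],
)

```text
t: 26.18
ee_pos: [0.4477, 0.2026, 0.1335]
tool_rot: [0.286, 0.958, -0.0, -0.0]
contact_force: [-0.5, 0.4, -0.5]
width: 0.0512
grip_force: 0.0
```

Run:
```python
from h import *
plan(.615,-.201,.135)
```

```text
t 26.18 at [0.4477 0.2026 0.1335] closing 56.8 tool-z turn 0 | shift cm before turn [-36.1  -24.6   -0.16] after turn [-36.1  -24.6   -0.16] rows 7.0 q0,q5 [ 11. -45.] F [-0.5  0.4 -0.5] w 0.0512 g 0.0
```

carry_out(
  translation=[
    [-4.5,-3.1,0],
    [-4.5,-3.1,0],
    [-4.5,-3.1,0],
    [-4.5,-3.1,0],
    [-4.5,-3.1,0],
    [-4.5,-3.1,0],
    [-4.5,-3.0,0],
    [-4.5,-3.0,0],
    [0,0,0],
    [0,0,0],
  ],
  angular=[
    [0,0,0],
    [0,0,0],
    [0,0,0],
    [0,0,0],
    [0,0,0],
    [0,0,0],
    [0,0,0],
    [0,0,0],
    [0,0,0],
    [0,0,0],
  ],
  jaw=[105,105,105,105,105,105,105,105,105,105],
)

```text
t: 27.42
ee_pos: [0.6142, -0.1996, 0.1328]
tool_rot: [0.286, 0.958, 0.0, -0.001]
contact_force: [-0.1, 1.7, -0.2]
width: 0.0516
grip_force: 0.0
```

Run:
```python
from h import *
plan(.615,-.201,.0215)
im=r.read_camera("wrist"); cv2.imwrite("pics/w8.png",cv2.resize(im[110:290,180:400],None,fx=3,fy=3,interpolation=cv2.INTER_CUBIC)[...,::-1])
```

```text
t 27.43 at [ 0.6142 -0.1996  0.1328] closing 56.8 tool-z turn 0 | shift cm before turn [-0.17 -0.07 11.13] after turn [-0.17 -0.07 11.13] rows 1.8 q0,q5 [-28. -85.] F [-0.1  1.7 -0.2] w 0.0516 g 0.0
```

View pics/w8.png

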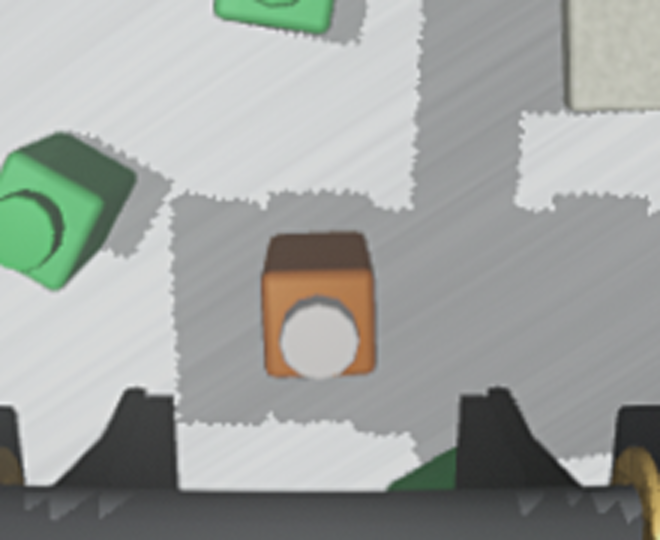

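The amber square_small is squarely between the fingers at crop (319,300), with the greens clear. I descend and grip.

carry_out(
  translation=[
    [-0.2,-0.1,2],
    [0,0,4],
    [0,0,3],
    [0,0,1.8],
    [0,0,0.3],
    [0,0,0],
    [0,0,0],
    [0,0,0],
    [0,0,0],
    [0,0,0],
  ],
  angular=[
    [0,0,0],
    [0,0,0],
    [0,0,0],
    [0,0,0],
    [0,0,0],
    [0,0,0],
    [0,0,0],
    [0,0,0],
    [0,0,0],
    [0,0,0],
  ],
  jaw=[105,105,105,105,105,105,255,255,255,255],
  force=15,
)

```text
t: 28.72
ee_pos: [0.6167, -0.2022, 0.0233]
tool_rot: [0.285, 0.959, -0.0, 0.001]
contact_force: [-0.6, 1.7, 3.1]
width: 0.0296
grip_force: 15.0
```

Run:
```python
from h import *
plan(.424,.326,.135,74.4)
```

```text
t 28.73 at [ 0.6167 -0.2022  0.0233] closing 56.9 tool-z turn -17.5 | shift cm before turn [ 44.99  33.71 -11.22] after turn [ 32.75  45.7  -11.2 ] rows 9.2 q0,q5 [-28. -85.] F [-0.6  1.7  3.1] w 0.0296 g 15.0
```

carry_out(
  translation=[
    [0,0,-2],
    [0,0,-4],
    [0,0,-4],
    [0,0,-2],
    [2.4,1.8,0],
    [4.4,3.3,0],
    [4.4,3.3,0],
    [4.4,3.3,0],
    [4.4,3.3,0],
    [4.4,3.3,0],
  ],
  angular=[
    [0,0,0],
    [0,0,0],
    [0,0,0],
    [0,0,0],
    [0,0,0],
    [0,0,0],
    [0,0,0],
    [0,0,0],
    [0,0,0],
    [0,0,0],
  ],
  jaw=[255,255,255,255,255,255,255,255,255,255],
)

```text
t: 29.98
ee_pos: [0.5113, 0.086, 0.1437]
tool_rot: [0.285, 0.958, 0.0, 0.001]
contact_force: [1.0, 0.6, -1.3]
width: 0.03
grip_force: 15.0
```

carry_out(
  translation=[
    [4.4,3.3,0],
    [4.4,3.3,0],
    [4.4,3.3,0],
    [4.4,3.3,0],
    [3,2.2,0],
    [0,0,0],
    [0,0,0],
    [0,0,0],
  ],
  angular=[
    [0,0,0],
    [0,0,0],
    [0,0,0],
    [0,0,0],
    [0,0,0],
    [0,0,-8.7],
    [0,0,-8.7],
    [0,0,0],
  ],
  jaw=[255,255,255,255,255,255,255,255],
)

```text
t: 30.98
ee_pos: [0.4234, 0.3263, 0.1434]
tool_rot: [0.137, 0.991, 0.0, 0.0]
contact_force: [0.4, -0.4, -1.2]
width: 0.0301
grip_force: 15.0
```

Run:
```python
from h import *
im=r.read_camera("wrist"); cv2.imwrite("pics/w9.png",im[...,::-1])
plan(.424,.326,.0263,74.4)
for q in("holder_square_small","square_small"):
    for k in r.masks_of(q,"wrist")[:2]: print(q,k["score"],k["bbox"])
```

```text
t 31.02 at [0.4235 0.3261 0.1433] closing 74.1 tool-z turn -0.3 | shift cm before turn [-5.00e-02 -1.00e-02  1.17e+01] after turn [-5.00e-02 -1.00e-02  1.17e+01] rows 1.9 q0,q5 [ 26. -49.] F [ 0.9 -0.2 -0.2] w 0.0299 g 15.0
holder_square_small 0.64 [255.6, 168.8, 60.3, 55.6]
square_small 0.64 [254.0, 221.0, 63.0, 94.1]
```

View pics/w9.png

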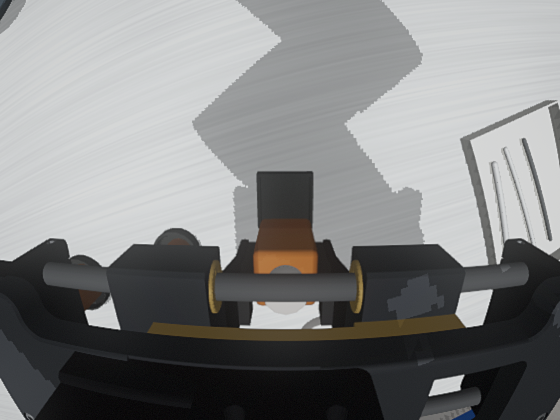

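Run:
```python
from h import *
M=R.from_quat(r.read_state()["tool_rot"]).as_matrix(); tx=M[:2,0]
print("holder",onz("wrist",(285,171.5),.015)[:2]-.026*tx,"bottle",onz("wrist",(286,220.5),.12)[:2]-.015*tx)
```

```text
holder [0.42158334 0.32476053] bottle [0.42328176 0.32494586]
```

carry_out(
  translation=[
    [0,0,2],
    [0,0,3],
    [0,0,3],
    [0,0,2],
    [0,0,0.7],
    [0,0,0.4],
    [0,0,0.2],
    [0,0,0.2],
    [0,0,0],
  ],
  angular=[
    [0,0,0],
    [0,0,0],
    [0,0,0],
    [0,0,0],
    [0,0,0],
    [0,0,0],
    [0,0,0],
    [0,0,0],
    [0,0,0],
  ],
  jaw=[255,255,255,255,255,255,255,255,255],
)

```text
t: 32.25
ee_pos: [0.4236, 0.3262, 0.0279]
tool_rot: [0.137, 0.991, 0.0, 0.0]
contact_force: [0.5, 0.2, -1.0]
width: 0.0298
grip_force: 15.0
```

carry_out(
  translation=[
    [0,0,0.1],
    [0,0,0.1],
    [0,0,0],
  ],
  angular=[
    [0,0,0],
    [0,0,0],
    [0,0,0],
  ],
  jaw=[255,255,255],
)

```text
t: 32.62
ee_pos: [0.4235, 0.3262, 0.0263]
tool_rot: [0.137, 0.991, 0.0, 0.0]
contact_force: [-1.4, -0.9, 4.6]
width: 0.0299
grip_force: 15.0
```

carry_out(
  translation=[
    [0,0,0],
    [0,0,0],
    [0,0,0],
    [0,0,0],
    [0,0,-2],
    [0,0,-4],
    [0,0,-5],
    [0,0,-5],
  ],
  angular=[
    [0,0,0],
    [0,0,0],
    [0,0,0],
    [0,0,0],
    [0,0,0],
    [0,0,0],
    [0,0,0],
    [0,0,0],
  ],
  jaw=[0,0,0,0,0,0,0,0],
)

```text
t: 33.62
ee_pos: [0.423, 0.3259, 0.1867]
tool_rot: [0.137, 0.991, -0.0, -0.0]
contact_force: [0.6, -0.4, 0.4]
width: 0.0867
grip_force: 0.0
```

carry_out(
  translation=[
    [4.5,3.8,-1],
    [4.5,3.8,-1],
    [4.5,3.8,-1],
    [4.5,3.8,-1],
    [4.5,3.8,0],
    [0,0,0],
    [0,0,0],
  ],
  angular=[
    [0,0,0],
    [0,0,0],
    [0,0,0],
    [0,0,0],
    [0,0,0],
    [0,0,0],
    [0,0,0],
  ],
  jaw=[0,0,0,0,0,0,0],
)

```text
t: 34.5
ee_pos: [0.2579, 0.5692, 0.225]
tool_rot: [0.136, 0.991, -0.001, -0.0]
contact_force: [0.1, -0.6, -0.8]
width: 0.0873
grip_force: 0.0
```

Run:
```python
from h import *
im=r.read_camera("top"); cv2.imwrite("pics/t3.png",cv2.resize(im[140:290,140:340],None,fx=4,fy=4,interpolation=cv2.INTER_CUBIC)[...,::-1])
print(r.read_state()["ee_pos"])
```

```text
[0.25854066 0.5687338  0.22503464]
```

View pics/t3.png

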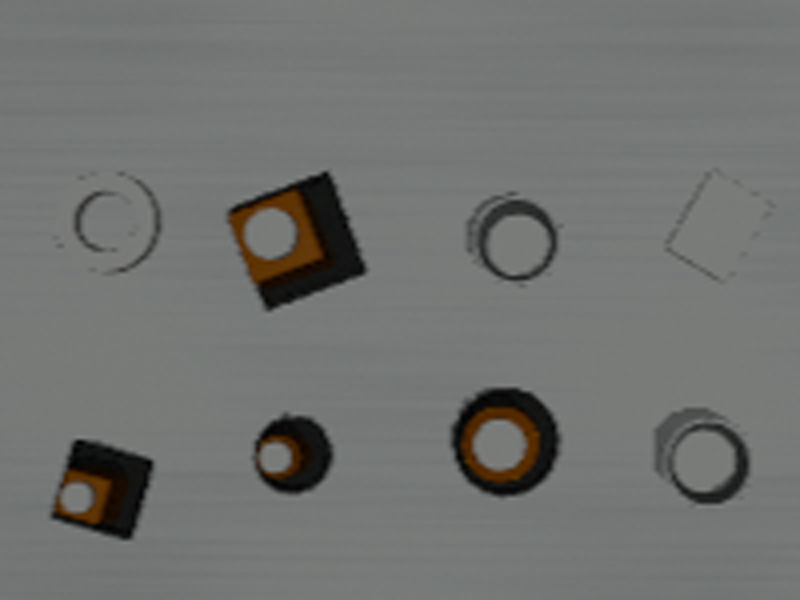

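All four bottles stand in their holders and the cups have not moved. I check the cap positions numerically and, if they agree, hand in.

Run:
```python
from h import *
ok=True
for n,p,z,h in(("sl",(270,233),.081,(.586,.2025)),("rl",(500,444),.081,(.456,.065)),("rs",(276,456),.069,(.447,.203)),("ss",(77,495),.069,(.424,.326))):
    c=onz("top",(p[0]/4+140,p[1]/4+140),z)[:2]; d=np.linalg.norm(c-h); print(n,c.round(4),d.round(4)); ok&=d<.011
if ok: print(r.hand_in())
```

```text
sl [0.5838 0.2077] 0.0056
rl [0.4551 0.0653] 0.0009
rs [0.4468 0.2039] 0.001
ss [0.4224 0.3263] 0.0017
the job is handed in; nothing more can be done
None
```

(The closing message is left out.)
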